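# Run the gear carriage to its stop and hold the gearbox cover over its screw holes

## Task

Wind the gearbox's handwheel clockwise by its red crank grip until the sliding gear carriage touches the red stop. Then pick up the yellow cover by its handle and hold it level and still about 20 mm above the gearbox's flange, tab over tab, with all three threaded holes fully in sight through the cover's holes, so that a colleague can start the screws. Finish while holding it there, touching nothing with it and not setting it down; leave the tree, jar and screwdriver alone.

Things in the scene. Friction and masses are not known exactly. Their poses are not given: they have to be found in the camera images.
- gearbox: Open green cast gearbox, bolted down: box 140 (x) x 150 (y) x 60 mm high, walls 10 mm; its rim, z = 60 mm, is the flange. A 50 mm wide tab runs out at -y to y = -115, a 50 mm wide, 35 mm high pedestal for the handwheel at +y to y = 200 mm. Bright bosses flush with the rim hold three 6 mm threaded holes. Origin: on the bench under the centre of the 140 x 150 box; z up.
- carriage (a joint): Travel (m) of the sliding gear carriage inside the gearbox, towards the gearbox's -y side: 0 is fully back, 0.032 is where its yellow ear touches the fixed red stop block (a hard stop; it cannot go past). It moves 8 mm per radian of the handwheel and stays where it is left.
- handwheel (a joint): Angle (rad) of the handwheel, upright axis; grows as the wheel is turned clockwise seen from above, 0 to 4.0. At 4.0 the carriage is at the stop, the turn is blocked hard, and the crank grip is at the gearbox's +y side of the wheel. Turns with about 0.06 N m of friction (1.2 N at the crank grip).
- wheel_centre (a point): Point on the handwheel's axis, 68 mm above the bench, 170 mm from the gearbox's origin along its +y. The dark steel wheel is 112 mm over its rim, rim top 65 mm above the bench.
- crank_grip (a point): The red upright crank grip on the wheel's rim, 50 mm from the axis: a round post 22 mm in diameter, 45 mm high, from 69 to 114 mm above the bench, that spins freely on its own upright pin, so the fingers need not turn with the wheel. The point is on its axis 97 mm above the bench.
- carriage_face (a point): Top edge of the face of the carriage's yellow ear that meets the stop, inside the gearbox.
- stop_face (a point): Top edge of the matching face of the red stop block, inside the gearbox.
- cover: Loose yellow metal cover plate, 6 mm thick, 0.3 to 0.6 kg, flat on the bench, handle up: 140 (x) x 150 mm (y) plus a 50 mm wide tab at -y to y = -115, the outline of the gearbox's rim. Three 14 mm through holes. Black bar handle in the middle of the top: 16 mm wide (x), 70 mm long (y), z = 6 to 42 mm. Origin: underside, centre of the 140 x 150 part; z up.
- tree: Bystander: wooden A-frame tree, 185 mm high, base 40 x 130 mm. Origin under its centre.
- jar: Bystander: grey jar with blue lid, 60 mm wide, 75 mm high. Origin under its centre.
- screwdriver: Bystander: screwdriver lying on the bench.
- thread0 (a point): Mouth of a 6 mm threaded hole in the gearbox's flange, at x, y, z = 0, -95, 60 mm in the gearbox's frame (the tab).
- hole0 (a point): Centre, at the underside, of a 14 mm hole in the cover: the hole in its tab, at x, y, z = 0, -95, 0 mm in the cover's frame; belongs over thread0.
- thread1 (a point): Mouth of a 6 mm threaded hole in the gearbox's flange, at x, y, z = -50, 55, 60 mm in the gearbox's frame.
- hole1 (a point): Centre, at the underside, of a 14 mm hole in the cover: its -x hole at the +y edge, at x, y, z = -50, 55, 0 mm in the cover's frame; belongs over thread1.
- thread2 (a point): Mouth of a 6 mm threaded hole in the gearbox's flange, at x, y, z = 50, 55, 60 mm in the gearbox's frame.
- hole2 (a point): Centre, at the underside, of a 14 mm hole in the cover: its +x hole at the +y edge, at x, y, z = 50, 55, 0 mm in the cover's frame; belongs over thread2.
There are look-alikes about, which are no part of the job. Of the things like the cover, leave any that is blue; of the rest the smaller one is meant.

How it is judged:
By the outcome, as a careful person would: the job done as asked, in the order asked, and still so for the second after the job is handed in, while the arm keeps its last pose, push and grip.
It also fails if it takes over 64 s, if anything falls off the work surface, if the arm or the gripper's body presses on something with over 40 N, if the wrist force passes 120 N, or if a joint passes its speed limit or range.

## Robot

A 6-joint arm with a two-finger parallel gripper is mounted at the origin on the work surface. World frame = base frame: x ahead of the robot, y to its left, z up, the work surface at z = 0. Lengths are in mm, angles in rad, forces in N, time in s.
With the tool pointing down it reaches from about 350 to 800 mm from the base axis. Payload 7.3 kg.
Tool frame: the origin (TCP) lies midway between the tips of the shut fingers; the grasp point (between the pads) lies 19 mm behind it; z points along the fingers, y is the line along which they close (so a half turn about z gives the same grasp; the last joint's range is limited). The gripper opens to 85 mm and grips with 20 to 120 N. Pads are 22 mm wide; open, the fingers measure 114 mm over their backs; the gripper's body (76 mm by 85 mm) begins 54 mm behind the grasp point. The pads swing forward as they close: fully open they stand 13 mm farther back than shut.
Start: joints at [-0.146, 0.342, 1.524, -0, 1.275, -0.146], TCP at [525.019, 0.02, 231.322] pointing down, gripper open.
Joint ranges: [-2.53, 2.53], [-0.77, 2.02], [0.04, 2.7], [-1, 4.14], [0.28, 2.66], [-3.11, 3.11]. Speed limits (rad/s): [2.57, 2.57, 3.14, 3.14, 3.14, 3.14].

## Interface

Orientations are given as a rotation vector (axis times angle).
In Python, from cell import manip gives the robot as it stands. The module is installed in compiled form; this text tells all that it offers.
- The arm moves only by the tool servo_tool, never from a script. Its argument "plan" is a list of rows, each a list of 7 numbers: the opening, from 0 (shut) to 1 (fully open), then the shift along the tool's x, y, z in m, then the turn, a rotation vector about the tool's x, y, z in degrees. A call has exactly 5 rows; each row shifts and turns the commanded pose from where the row before left it, along the tool's axes as they then stand; what a row does not reach is not made up. A row lasts 1/10 s, in which the tool goes at most 50 mm and 8.59 degrees, less where a joint would pass 70% of its speed; a pose out of reach is approached as far as the arm can. A call is refused whole if a number of a shift passes 0.05 or a number of a turn 8.59, either way. A call with a gripper value outside its range is refused whole. The fingers move at their own pace and stop on an object; the grip force is fixed at half the most. Time passes only in rows, so rows that do not move let the fingers close, or fill a call up. It gives the time, the measured TCP pose, the force, the opening and the grip force at its end, in the units of the state.
- manip.observe(): the state, without advancing time (a new reading comes with each control period).
- manip.grab_frame(name): name is "scene" or "side" or "wrist"; returns the picture (420x560x3 uint8, blue, green, red); there is no depth.
- manip.calibration(name): a dict with "fov_y" (degrees; the focal length in pixels is half the picture's height over the tangent of half this angle, whatever the lens; pixels are square), "cx", "cy" (the principal point, pixels), "R" (3x3) and "t" (3): a world point X has camera coordinates R X + t. Camera axes: x right, y down, z forward; pixel columns grow to the right and rows downward; lengths in mm; the calibration is good to about 2 mm. A picture is of the moment at which its call begins: read the wrist's pose just before it. calibration takes no time and is no camera call; for the wrist camera it gives the pose at the moment of the call.
- manip.job_done(): hands the job in; it is judged then, once.
Trained networks look in the newest picture that a camera, given by its name, has taken for a name from the list of things; names that differ only in an ending like _2 or _b are one class to them, and where a whole thing is asked for, a point or a joint stands for the part that bears it (a point fixed in the world has none). Each returns a list of dicts, best first, with "confidence" (0 to 1); they miss things now and then, are a little off and sometimes report something else, mostly with a low value. They report only what shows in the picture. A call takes as long as a camera call. They do not tell look-alikes from the thing itself.
- manip.recognise(camera, query): "centre" ([column, row] in pixels, amid what is visible of it).
- manip.cut_out(camera, query): "mask" (420x560 bool, what is visible of it) and "centre" ([column, row] in pixels, amid what is visible of it).
The state is a dict: "time": time; "qpos": joint angles; "qd": joint speeds; "joint_efforts": joint torques, N m; "position": TCP position; "eef_rot": TCP orientation; "wrist_force": force on the tool from outside, world axes, zero at the start; "moment": the same for the moment, N m; "opening": finger opening in mm; "finger_force": force on a finger pad.
Only numpy, scipy, OpenCV 4.12 (cv2) and the standard library are available. Lean on these libraries where they do the work, as an engineer would, in place of code of your own. Each camera call takes 0.05 s, during which the arm holds its last target. There are 200 camera calls.

## Working session

There is one attempt and no reset: what is moved stays moved. The work goes in short steps, Python scripts to look and compute and a tool call to move; the robot and the scene stay as the last step left them, time stands still between calls to the robot, and variables do not carry over. Pictures are saved under pics/ and viewed, at most 10 in all, crops included, and the job is handed in when it is done.

Besides the shell and the picture viewer there is one more tool, called after "Emit:" in YAML: its name, and indented under it one key for each argument. servo_tool: Moves the arm, as the interface text tells. Its arguments: {"type":"object","properties":{"plan":{"type":"array"}},"required":["plan"]}

```bash
mkdir -p pics
cat > h.py <<'E'
import numpy as np, cv2
from cell import manip
from scipy.spatial.transform import Rotation as Ro
def grab(c,name=None):
    K=manip.calibration(c); im=manip.grab_frame(c)
    if name: cv2.imwrite('pics/'+name,im)
    return im,K
def f(K): return 210/np.tan(np.radians(K['fov_y'])/2)
def ray(K,p):
    d=np.array([(p[0]-K['cx'])/f(K),(p[1]-K['cy'])/f(K),1.])
    R=np.array(K['R']);return -R.T@np.array(K['t']),R.T@d
def atz(K,p,z):
    o,d=ray(K,p);return o+d*(z-o[2])/d[2]
def proj(K,X):
    c=np.array(K['R'])@np.array(X)+np.array(K['t']);return c[:2]/c[2]*f(K)+[K['cx'],K['cy']]
E
python3 - <<'E'
from h import *
ims=[]
for c in ['scene','side','wrist']:
    im,K=grab(c,c+'0.png'); print(c,K)
    if c=='wrist':continue
    for q in ['gearbox','cover','crank_grip','handwheel','tree','jar','screwdriver','thread0','thread1','thread2','hole0','hole1','hole2']:
        print(q,[(np.round(r['centre']).tolist(),round(r['confidence'],2)) for r in manip.recognise(c,q)])
print(manip.observe())
E
```

```text
scene {'fov_y': 48.69273599201743, 'cx': 276.6321616516769, 'cy': 207.29568268119675, 'R': array([[-0.76738127,  0.64117191,  0.00495678],
       [ 0.53210251,  0.64111778, -0.55302343],
       [-0.35776097, -0.42174231, -0.83315096]]), 't': array([ 345.59866057, -236.93115405, 1693.59651864])}
gearbox [([271.0, 233.0], 0.62)]
cover [([136.0, 177.0], 0.92), ([216.0, 156.0], 0.77)]
crank_grip [([307.0, 249.0], 0.48), ([295.0, 239.0], 0.46)]
handwheel [([306.0, 246.0], 0.85), ([294.0, 238.0], 0.54), ([275.0, 232.0], 0.46)]
tree [([429.0, 286.0], 0.72)]
jar [([169.0, 222.0], 0.9)]
screwdriver [([228.0, 306.0], 0.78)]
thread0 [([272.0, 231.0], 0.67)]
thread1 [([272.0, 231.0], 0.67)]
thread2 [([272.0, 231.0], 0.67)]
hole0 [([139.0, 177.0], 0.95), ([215.0, 155.0], 0.6)]
hole1 [([139.0, 177.0], 0.95), ([215.0, 155.0], 0.6)]
hole2 [([139.0, 177.0], 0.95), ([215.0, 155.0], 0.6)]
side {'fov_y': 43.55440234875816, 'cx': 275.622888482818, 'cy': 202.67963300791152, 'R': array([[-0.86688979, -0.4983801 , -0.01092539],
       [-0.33730334,  0.60256618, -0.72328449],
       [ 0.36705387, -0.62332277
[... 1156 characters left out ...]
379.21416637])}
{'time': 1.45, 'qpos': array([-1.45997808e-01,  3.41990446e-01,  1.52410171e+00, -1.78448099e-05,
        1.27538018e+00, -1.45973814e-01]), 'qd': array([ 0.0021991 ,  0.00168779, -0.00174201,  0.00069845,  0.000286  ,
        0.00072908]), 'joint_efforts': array([ 1.56971907e-06, -4.33559632e+01, -2.46271223e+01, -1.92970388e-04,
        3.00801785e-04,  3.45639064e-07]), 'position': array([5.25023019e+02, 1.46151931e-02, 2.31325872e+02]), 'eef_rot': array([2.22138688e+00, 2.22134512e+00, 9.12503281e-05]), 'wrist_force': array([-0.02191328,  0.19074161,  0.05459761]), 'moment': array([-0.00793701, -0.02889592,  0.03001584]), 'finger_force': 0.0, 'opening': 85.56956570531224}
```

Run:
```python
import cv2,numpy as np
a=cv2.imread('pics/scene0.png');b=cv2.imread('pics/side0.png')
cv2.imwrite('pics/a.png',cv2.resize(a[110:360,80:480],None,fx=2,fy=2,interpolation=3)[:, :800])
cv2.imwrite('pics/b.png',cv2.resize(b[90:340,120:460],None,fx=2.3,fy=2.3,interpolation=3))
```

```text
(no output)
```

View pics/a.png

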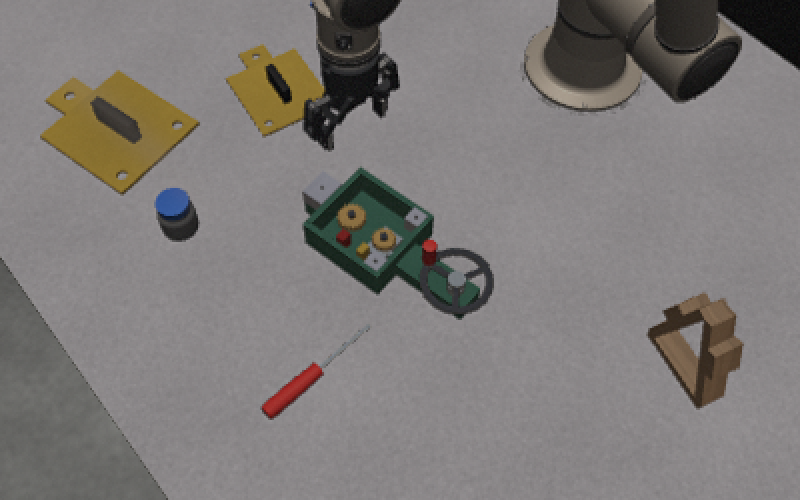

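View pics/b.png

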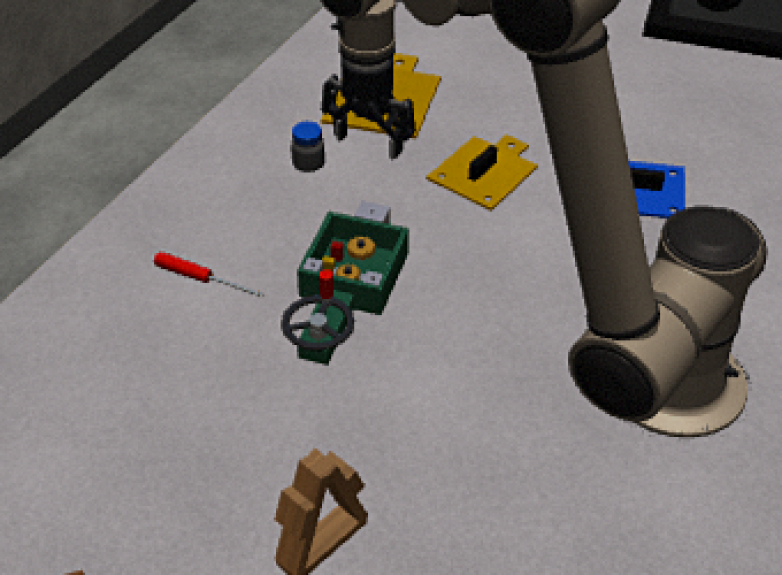

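```bash
cat >> h.py <<'E'
from scipy.optimize import least_squares
def fitpose(obs,x0,z0=0):  # obs: (K,local,pix,) ; returns x,y,yaw
    def res(p):
        c,s=np.cos(p[2]),np.sin(p[2]);r=[]
        for K,l,px in obs:
            X=[p[0]+c*l[0]-s*l[1],p[1]+s*l[0]+c*l[1],l[2]+z0];r+=list(proj(K,X)-px)
        return np.array(r)
    o=least_squares(res,x0,x_scale=[100,100,1]);return o.x,np.round(res(o.x),1)
def loc(p,l):
    c,s=np.cos(p[2]),np.sin(p[2]);return np.array([p[0]+c*l[0]-s*l[1],p[1]+s*l[0]+c*l[1],l[2]])
E
python3 - <<'E'
from h import *
S=manip.calibration('scene');D=manip.calibration('side')
T0,T1,T2,W=(0,-95,60),(-50,55,60),(50,55,60),(0,170,68)
g=[(S,T0,(240.5,203.5)),(S,T1,(288,218.5)),(S,T2,(268,241)),(S,W,(308.5,250)),(D,T0,(282,182)),(D,T1,(281.7,211.3)),(D,T2,(256,205)),(D,W,(258,229.6))]
a,b=atz(S,(308,250),68),atz(S,(240,203),60)
print(a,b)
p,r=fitpose(g,[*(a+b)[:2]/2,np.arctan2(*(a-b)[:2][::-1])-np.pi/2]);print('gear',p,r)
G=atz(S,((430/2+80),(240/2+110)),114);print('grip',G,atz(D,(326/2.3+120,272/2.3+90),114),'wheel',loc(p,W))
H=lambda l:(l[0],l[1],6)
c=[(S,H(T0),(207.5,138.5)),(S,H(T2),(214,172.5)),(D,H(T0),(342,153.5)),(D,H(T2),(312,167)),(D,H(T1),(332,176.5))]
for q in range(4):
    pc,r=fitpose(c,[400,-150,q*1.57]);print('cover',pc,r)
print('big',atz(S,(139,177),6),'jar',atz(S,(168,216),40),'tree',atz(S,(429,286),60))
E
```

```text
[503.22888729 207.12011322  68.        ] [552.88975492 -58.79318428  60.        ]
gear [5.32174468e+02 3.96144702e+01 1.96324094e-01] [ 1.1  0.2  0.6  0.1  0.1 -0.6  0.4 -1.  -0.7 -0.3 -0.3 -0.6 -0.6 -0.2
 -0.6 -1.5]
grip [506.96860727 150.43486994 114.        ] [511.03004889 154.29355811 114.        ] wheel [499.01335561 206.34881179  68.        ]
cover [ 4.63063103e+02 -2.96977260e+02 -1.42320599e-01] [ 0.6 -0.2  0.9 -0.8 -0.5 -0.7 -0.7 -0.6 -0.4 -0.5]
cover [ 4.63063103e+02 -2.96977260e+02 -1.42320610e-01] [ 0.6 -0.2  0.9 -0.8 -0.5 -0.7 -0.7 -0.6 -0.4 -0.5]
cover [ 463.06310306 -296.97725981    6.14086472] [ 0.6 -0.2  0.9 -0.8 -0.5 -0.7 -0.7 -0.6 -0.4 -0.5]
cover [ 463.06310316 -296.97725973    6.1408647 ] [ 0.6 -0.2  0.9 -0.8 -0.5 -0.7 -0.7 -0.6 -0.4 -0.5]
big [ 734.4106058  -397.02687118    6.        ] jar [ 750.66510584 -176.07350262   40.        ] tree [313.24462522 509.6016968   60.        ]
```

The scene shows the big yellow cover at (139,177) and the small yellow one at (217,156). The side view shows them at (299,128) and (330,164), plus a blue one at (408,170). Blue is excluded, and of the yellow ones the smaller fits the given 140 x 150 size, so that is the one meant. The gearbox is at about (271,233), with the crank grip at its -y side (wheel at about 0.87 rad).

I'll move above the crank first.

Emit:
servo_tool:
  plan:
    - [1, 0.038, -0.004, 0.005, 0, 0, 0]
    - [1, 0.038, -0.004, 0.005, 0, 0, 0]
    - [1, 0.038, -0.004, 0.005, 0, 0, 0]
    - [1, 0.038, -0.004, 0.005, 0, 0, 0]
    - [1, 0, 0, 0, 0, 0, 0]

```text
time: 1.95
position: [507.8, 155.8, 210.7]
eef_rot: [-2.215, -2.225, 0.0]
wrist_force: [0.3, -0.1, -0.3]
opening: 85.6
finger_force: 0.0
```

Run:
```python
from h import *
im,K=grab('wrist','w1.png'); s=manip.observe(); print(s['position'],s['eef_rot'])
for q in ['crank_grip','wheel_centre','thread1','thread2','thread0']:
    print(q,[(np.round(r['centre']).tolist(),round(r['confidence'],2)) for r in manip.recognise('wrist',q)])
p=[532.2,39.6,.1963]
for l in [(0,170,68),(-50,55,60),(50,55,60),(0,-95,60)]: print(l,proj(K,loc(p,l)))
print('grip',proj(K,[509,152,114]))
```

```text
[508.42482262 153.79783454 210.98630722] [-2.21705545e+00 -2.22531553e+00  7.21960025e-04]
crank_grip [([281.0, 208.0], 0.77), ([286.0, 250.0], 0.31)]
wheel_centre [([272.0, 144.0], 0.91), ([285.0, 253.0], 0.43)]
thread1 [([285.0, 249.0], 0.84)]
thread2 [([285.0, 249.0], 0.84)]
thread0 [([285.0, 249.0], 0.84)]
(0, 170, 68) [266.97058371 143.19849513]
(-50, 55, 60) [241.64741778 265.71072107]
(50, 55, 60) [339.13341725 248.27487445]
(0, -95, 60) [313.91317207 377.50046924]
grip [277.81593121 216.30919576]
```

View pics/w1.png

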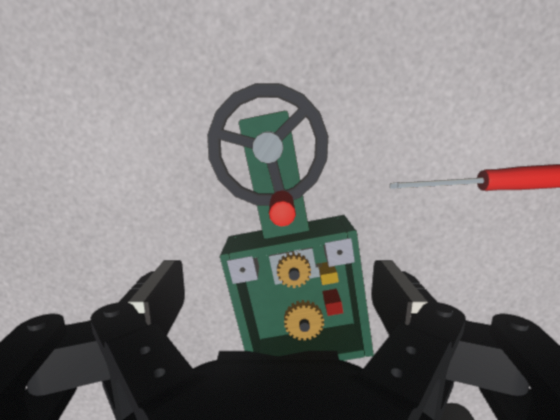

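The wrist view shows the hub at (268,147), grip top at (282,215), thread1 at (242,270) and thread2 at (340,252). The gears and the red stop are inside the box.

Run:
```python
from h import *
im,K=grab('wrist','w2.png'); s=manip.observe(); print(s['position'],s['eef_rot'])
g=cv2.cvtColor(im,cv2.COLOR_BGR2HSV)
m=((g[...,0]<8)|(g[...,0]>172))&(g[...,1]>150)&(g[...,2]>60); n,l,st,ce=cv2.connectedComponentsWithStats(m.astype(np.uint8))
print([(c.round(1).tolist(),a[:5].tolist()) for c,a in zip(ce[1:],st[1:]) if a[4]>40])
p,r=fitpose([(K,(0,170,74),(268,147)),(K,(-50,55,60),(242,270)),(K,(50,55,60),(340,252))],[532,40,.196]);print(p,r)
W=loc(p,(0,170,0));G=atz(K,(282.5,212.5),114);print(W,G,G-W,np.hypot(*(G-W)[:2]))
```

```text
[509.35254135 150.89707866 211.50130724] [2.22306425e+00 2.21924727e+00 3.25168920e-04]
[([523.1, 171.1], [484, 158, 76, 26, 1564]), ([279.7, 204.1], [267, 186, 26, 34, 630]), ([331.6, 297.7], [323, 285, 19, 25, 341])]
[5.33902956e+02 3.03329324e+01 1.87639250e-01] [-0.   1.1  0.5 -1.2 -0.5 -0.3]
[502.19113853 197.34898134   0.        ] [514.43774818 149.85689898 114.        ] [ 12.24660964 -47.49208236 114.        ] 49.045665809271995
```

Run:
```python
from h import *
a=cv2.imread('pics/w1.png');im=cv2.imread('pics/w2.png')
K=manip.calibration('wrist');print(manip.observe()['position'])
def shift(x,y,h=16):
    r=cv2.matchTemplate(im,a[y-h:y+h,x-h:x+h],5);i=np.unravel_index(r[y-h-20:y-h+20,x-h-20:x-h+20].argmax(),(40,40));return x+i[1]-20,y+i[0]-20
H,A,B,C=shift(268,147),shift(242,270),shift(340,252),shift(282,214);print(H,A,B,C)
p,r=fitpose([(K,(0,170,74),H),(K,(-50,55,60),A),(K,(50,55,60),B)],[532,40,.196]);print(p,r)
W=loc(p,(0,170,0));G=atz(K,C,114);print(W,G,G-W,np.hypot(*(G-W)[:2]))
```

```text
[509.35254135 150.89707866 211.50130724]
(np.int64(266), np.int64(141)) (np.int64(241), np.int64(265)) (np.int64(339), np.int64(246)) (np.int64(280), np.int64(208))
[5.33284750e+02 3.61470842e+01 1.94987034e-01] [-0.2  0.7  0.5 -1.  -0.3  0.1]
[500.34660141 202.9256151    0.        ] [512.4319072  153.59635799 114.        ] [ 12.08530579 -49.32925711 114.        ] 50.788091353070584
```

Emit:
servo_tool:
  plan:
    - [1, 0.0015, 0.0035, 0.035, 0, 0, 0]
    - [1, 0, 0, 0.035, 0, 0, 0]
    - [1, 0, 0, 0.035, 0, 0, 0]
    - [1, 0, 0, 0.026, 0, 0, 0]
    - [1, 0, 0, 0, 0, 0, 0]

```text
time: 2.8
position: [510.4, 152.3, 77.2]
eef_rot: [-2.22, -2.217, 0.009]
wrist_force: [0.8, -0.1, -0.8]
opening: 85.4
finger_force: 0.0
```

Emit:
servo_tool:
  plan:
    - [0, 0, 0, 0, 0, 0, 0]
    - [0, 0, 0, 0, 0, 0, 0]
    - [0, 0, 0, 0, 0, 0, 0]
    - [0, 0, 0, 0, 0, 0, 0]
    - [0, 0, 0, 0, 0, 0, 0]

```text
time: 3.3
position: [513.0, 153.7, 81.5]
eef_rot: [2.221, 2.221, 0.003]
wrist_force: [-1.4, 0.0, 3.9]
opening: 20.7
finger_force: 58.4
```

Run:
```python
import numpy as np
a=np.radians(-76-10*np.arange(0,20))
x=50*np.cos(a);y=50*np.sin(a)
for i in range(19): print(i,round(np.degrees(a[i+1])),'tool x %.4f y %.4f'%((y[i+1]-y[i])/1e3,(x[i+1]-x[i])/1e3))
```

```text
0 -86 tool x -0.0014 y -0.0086
1 -96 tool x 0.0002 y -0.0087
2 -106 tool x 0.0017 y -0.0086
3 -116 tool x 0.0031 y -0.0081
4 -126 tool x 0.0045 y -0.0075
5 -136 tool x 0.0057 y -0.0066
6 -146 tool x 0.0068 y -0.0055
7 -156 tool x 0.0076 y -0.0042
8 -166 tool x 0.0082 y -0.0028
9 -176 tool x 0.0086 y -0.0014
10 -186 tool x 0.0087 y 0.0002
11 -196 tool x 0.0086 y 0.0017
12 -206 tool x 0.0081 y 0.0031
13 -216 tool x 0.0075 y 0.0045
14 -226 tool x 0.0066 y 0.0057
15 -236 tool x 0.0055 y 0.0068
16 -246 tool x 0.0042 y 0.0076
17 -256 tool x 0.0028 y 0.0082
18 -266 tool x 0.0014 y 0.0086
```

Emit:
servo_tool:
  plan:
    - [0, -0.0014, -0.0086, 0, 0, 0, 0]
    - [0, 0.0002, -0.0087, 0, 0, 0, 0]
    - [0, 0.0017, -0.0086, 0, 0, 0, 0]
    - [0, 0.0031, -0.0081, 0, 0, 0, 0]
    - [0, 0.0045, -0.0075, 0, 0, 0, 0]

```text
time: 3.8
position: [470.3, 160.1, 81.4]
eef_rot: [2.22, 2.22, -0.002]
wrist_force: [-2.1, -6.8, 12.3]
opening: 20.7
finger_force: 59.6
```

Emit:
servo_tool:
  plan:
    - [0, 0.0057, -0.0066, -0.001, 0, 0, 0]
    - [0, 0.0068, -0.0055, 0, 0, 0, 0]
    - [0, 0.0076, -0.0042, 0, 0, 0, 0]
    - [0, 0.0082, -0.0028, 0, 0, 0, 0]
    - [0, 0.0086, -0.0014, 0, 0, 0, 0]

```text
time: 4.3
position: [448.3, 198.2, 81.5]
eef_rot: [-2.22, -2.221, 0.005]
wrist_force: [-3.7, -2.5, 4.7]
opening: 20.6
finger_force: 59.8
```

Emit:
servo_tool:
  plan:
    - [0, 0.0087, 0.0002, 0, 0, 0, 0]
    - [0, 0.0086, 0.0017, 0, 0, 0, 0]
    - [0, 0.0081, 0.0031, 0, 0, 0, 0]
    - [0, 0.0075, 0.0045, 0, 0, 0, 0]
    - [0, 0.0066, 0.0057, 0, 0, 0, 0]

```text
time: 4.8
position: [464.8, 238.6, 81.5]
eef_rot: [-2.22, -2.221, 0.001]
wrist_force: [-2.4, 0.2, 4.3]
opening: 20.5
finger_force: 59.6
```

Emit:
servo_tool:
  plan:
    - [0, 0.0055, 0.0068, 0, 0, 0, 0]
    - [0, 0.0042, 0.0076, 0, 0, 0, 0]
    - [0, 0.0028, 0.0082, 0, 0, 0, 0]
    - [0, 0, 0, 0, 0, 0, 0]
    - [0, 0, 0, 0, 0, 0, 0]

```text
time: 5.3
position: [488.4, 250.4, 81.5]
eef_rot: [-2.221, -2.221, 0.001]
wrist_force: [-5.0, -1.1, 8.0]
opening: 20.3
finger_force: 60.4
```

Emit:
servo_tool:
  plan:
    - [0, 0.0008, 0.003, 0, 0, 0, 0]
    - [0, 0.0006, 0.003, 0, 0, 0, 0]
    - [0, 0, 0, 0, 0, 0, 0]
    - [0, 0, 0, 0, 0, 0, 0]
    - [0, 0, 0, 0, 0, 0, 0]

```text
time: 5.8
position: [488.9, 250.5, 81.3]
eef_rot: [-2.217, -2.217, 0.018]
wrist_force: [-23.6, -3.7, 21.6]
opening: 20.7
finger_force: 62.1
```

Emit:
servo_tool:
  plan:
    - [0, 0, -0.003, 0, 0, 0, 0]
    - [1, 0, 0, 0, 0, 0, 0]
    - [1, 0, 0, 0, 0, 0, 0]
    - [1, 0, 0, 0, 0, 0, 0]
    - [1, 0, 0, 0, 0, 0, 0]

```text
time: 6.3
position: [491.9, 251.8, 81.0]
eef_rot: [2.222, 2.221, 0.0]
wrist_force: [0.3, -1.5, -0.0]
opening: 77.1
finger_force: 0.0
```

Emit:
servo_tool:
  plan:
    - [1, 0, 0, -0.03, 0, 0, 0]
    - [1, 0, 0, -0.04, 0, 0, 0]
    - [1, -0.03, 0.01, -0.04, 0, 0, 0]
    - [1, -0.045, 0.01, -0.02, 0, 0, 0]
    - [1, -0.045, 0.01, 0, 0, 0, 0]

```text
time: 6.8
position: [523.3, 132.0, 214.1]
eef_rot: [2.216, 2.22, 0.009]
wrist_force: [1.0, 0.5, -0.6]
opening: 85.4
finger_force: 0.0
```

Emit:
servo_tool:
  plan:
    - [1, -0.02, 0.005, 0, 0, 0, 0]
    - [1, 0, 0, 0, 0, 0, 0]
    - [1, 0, 0, 0, 0, 0, 0]
    - [1, 0, 0, 0, 0, 0, 0]
    - [1, 0, 0, 0, 0, 0, 0]

```text
time: 7.3
position: [525.8, 113.9, 210.3]
eef_rot: [-2.219, -2.223, 0.0]
wrist_force: [-0.5, 0.5, -0.2]
opening: 85.6
finger_force: 0.0
```

Run:
```python
from h import *
im,K=grab('wrist','w3.png'); s=manip.observe(); print(s['position'],s['eef_rot'],s['opening'])
cv2.imwrite('pics/w3c.png',cv2.resize(im[:, 120:440],None,fx=1.4,fy=1.4,interpolation=3))
for q in ['carriage_face','stop_face','crank_grip']:
    print(q,[(np.round(r['centre']).tolist(),round(r['confidence'],2)) for r in manip.recognise('wrist',q)])
```

```text
[525.85759222 113.79037095 210.30470161] [-2.21952990e+00 -2.22311788e+00  4.28261679e-05] 85.30922960632587
carriage_face [([282.0, 253.0], 0.81), ([266.0, 217.0], 0.49)]
stop_face [([266.0, 216.0], 0.62)]
crank_grip [([222.0, 22.0], 0.87)]
```

View pics/w3c.png

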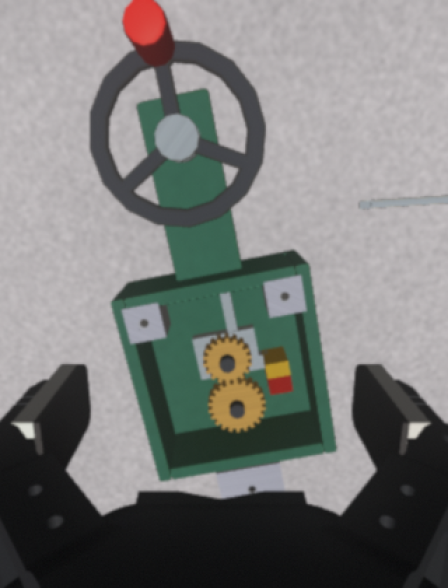

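The yellow ear now touches the red stop (crop (278,375)), and the grip is on the +y side. Thread holes are at crop (145,323), (285,296) and (252,489). Next I'll refine the gearbox pose and go to the cover.

Emit:
servo_tool:
  plan:
    - [1, -0.045, -0.007, 0, 0, 0, 0]
    - [1, -0.045, -0.007, 0, 0, 0, 0]
    - [1, -0.045, -0.007, 0, 0, 0, 0]
    - [1, -0.045, -0.007, 0, 0, 0, 0]
    - [1, -0.045, -0.007, 0, 0, 0, 0]

```text
time: 8.0
position: [490.7, -113.7, 210.6]
eef_rot: [2.22, 2.222, 0.0]
wrist_force: [1.1, -1.1, 0.3]
opening: 85.6
finger_force: 0.0
```

Emit:
servo_tool:
  plan:
    - [1, -0.045, -0.007, 0, 0, 0, 0]
    - [1, -0.045, -0.007, 0, 0, 0, 0]
    - [1, -0.045, -0.007, 0, 0, 0, 0]
    - [1, -0.045, -0.007, 0, 0, 0, 0]
    - [1, 0, 0, 0, 0, 0, 8.15]

```text
time: 8.5
position: [462.0, -297.3, 210.2]
eef_rot: [2.378, 2.051, -0.002]
wrist_force: [-0.2, 1.8, -0.0]
opening: 85.4
finger_force: 0.0
```

Emit:
servo_tool:
  plan:
    - [1, 0, 0, 0, 0, 0, 0]
    - [1, 0, 0, 0, 0, 0, 0]
    - [1, 0, 0, 0, 0, 0, 0]
    - [1, 0, 0, 0, 0, 0, 0]
    - [1, 0, 0, 0, 0, 0, 0]

```text
time: 9.0
position: [463.4, -291.6, 210.6]
eef_rot: [2.371, 2.06, 0.0]
wrist_force: [0.3, 0.8, 0.4]
opening: 85.5
finger_force: 0.0
```

Run:
```python
from h import *
im,K=grab('wrist','w4.png'); s=manip.observe(); print(s['position'],s['eef_rot'])
# gear pose from w3 (tool was at this pose: rebuild K by hand from present tool->camera)
R=np.array(K['R']);t=np.array(K['t']);Rt=Ro.from_rotvec(s['eef_rot']).as_matrix()
R2=R@Rt;t2=R@s['position']+t   # cam <- tool
Rt3=Ro.from_rotvec([-2.2195,-2.2231,0]).as_matrix();P3=np.array([525.86,113.79,210.30])
K3=dict(K,R=R2@Rt3.T);K3['t']=t2-K3['R']@P3
for h in (68,74):
  print('gear',fitpose([(K3,(0,170,h),(246.4,97.9)),(K3,(-50,55,60),(223.6,230.7)),(K3,(50,55,60),(323.6,211.4)),(K3,(0,-95,60),(300,349.3))],[533,37,.195]))
print('gear3',fitpose([(K3,(-50,55,60),(223.6,230.7)),(K3,(50,55,60),(323.6,211.4)),(K3,(0,-95,60),(300,349.3))],[533,37,.195]))
np.savez('cal.npz',R2=R2,t2=t2)
p=[463.06,-296.98,-.1423]
for l in [(-50,55,6),(50,55,6),(0,-95,6),(0,0,42)]: print(l,proj(K,loc(p,l)))
```

```text
[ 463.3239725  -291.73045953  210.57926549] [2.37176435e+00 2.05978196e+00 1.71801051e-04]
gear (array([5.33512601e+02, 3.56754169e+01, 1.97264463e-01]), array([ 0. ,  0.2, -0.3, -0.1,  0.1,  0.2,  0.1, -0.3]))
gear (array([5.33595537e+02, 3.54697796e+01, 1.95560463e-01]), array([-0.2, -0.2, -0.1, -0. ,  0.3,  0.5,  0. , -0.1]))
gear3 (array([5.33524144e+02, 3.56009741e+01, 1.97318866e-01]), array([-0.2, -0.1,  0.1,  0.3,  0.1, -0.2]))
(-50, 55, 6) [230.70139205 140.77521112]
(50, 55, 6) [323.26435308 140.96232193]
(0, -95, 6) [276.80275228 268.09481002]
(0, 0, 42) [276.82488142 198.00347653]
```

View pics/w4.png

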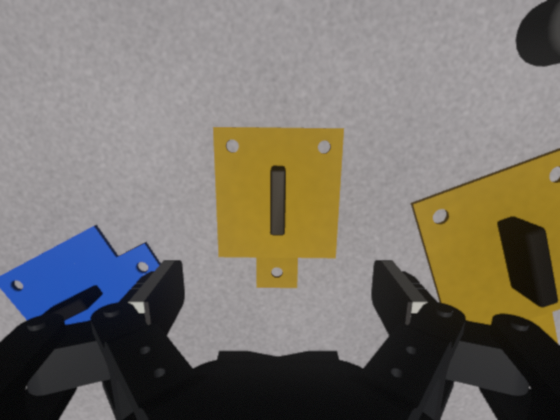

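The wrist view shows the small yellow cover centred, with holes at (232,146), (324,147) and (277,272) and the handle at (278,200). The blue one is lower left and the bigger yellow one on the right, so the centred one is the cover meant.

Run:
```python
from h import *
im=cv2.imread('pics/w4.png');K=manip.calibration('wrist')
H=[]
for x,y in [(232,146),(324,146),(277,271)]:
    g=cv2.cvtColor(im[y-11:y+12,x-11:x+12],cv2.COLOR_BGR2HSV)[...,1]<100
    n,l,st,ce=cv2.connectedComponentsWithStats(g.astype(np.uint8));i=1+st[1:,4].argmax();H.append(ce[i]+[x-11,y-11]);print(H[-1],st[i])
p,r=fitpose(list(zip([K]*3,[(-50,55,6),(50,55,6),(0,-95,6)],H)),[463,-297,-.14]);print(p,r)
p2,r=fitpose(list(zip([K]*3,[(-50,55,3),(50,55,3),(0,-95,3)],H)),[463,-297,-.14]);print(p2,r)
s=manip.observe();M=Ro.from_rotvec(s['eef_rot']).as_matrix();print('tool y yaw',np.arctan2(M[1,1],M[0,1]))
T=loc(p,(0,-8,11));print(T,'tool shift',M.T@(T-s['position']))
```

```text
[231.97709924 145.47328244] [  5   4  13  13 131]
[323.75193798 146.37984496] [  5   5  13  13 129]
[276.56321839 271.62068966] [ 5  7 12 10 87]
[ 4.62778043e+02 -3.02329376e+02 -1.50983654e-01] [-0.2 -0.2  0.2 -0.1  0.   0.4]
[ 4.62706695e+02 -3.02815942e+02 -1.50985514e-01] [ 0.2  0.1 -0.2  0.1  0.  -0.3]
tool y yaw -0.14056875869995306
[ 461.5747574  -310.23836439   11.        ] tool shift [-18.5528233    0.80754873 199.58112667]
```

Emit:
servo_tool:
  plan:
    - [1, -0.0185, 0.0008, 0.02, 0, 0, 0.5]
    - [1, 0, 0, 0.04, 0, 0, 0]
    - [1, 0, 0, 0.04, 0, 0, 0]
    - [1, 0, 0, 0.04, 0, 0, 0]
    - [1, 0, 0, 0.03, 0, 0, 0]

```text
time: 9.55
position: [460.6, -309.9, 38.2]
eef_rot: [-2.38, -2.047, 0.0]
wrist_force: [-0.5, -0.0, -0.3]
opening: 85.1
finger_force: 0.0
```

Emit:
servo_tool:
  plan:
    - [1, 0, 0, 0.018, 0, 0, 0]
    - [1, 0, 0, 0.01, 0, 0, 0]
    - [1, 0, 0, 0, 0, 0, 0]
    - [1, 0, 0, 0, 0, 0, 0]
    - [1, 0, 0, 0, 0, 0, 0]

```text
time: 10.05
position: [462.0, -311.3, 13.8]
eef_rot: [2.38, 2.046, 0.001]
wrist_force: [-0.4, 0.2, 0.0]
opening: 85.5
finger_force: 0.0
```

Emit:
servo_tool:
  plan:
    - [0, 0, 0, 0, 0, 0, 0]
    - [0, 0, 0, 0, 0, 0, 0]
    - [0, 0, 0, 0, 0, 0, 0]
    - [0, 0, 0, 0, 0, 0, 0]
    - [0, 0, 0, 0, 0, 0, 0]

```text
time: 10.55
position: [461.3, -310.8, 12.8]
eef_rot: [2.382, 2.047, 0.0]
wrist_force: [-0.6, 1.3, -1.9]
opening: 15.5
finger_force: 59.1
```

Emit:
servo_tool:
  plan:
    - [0, 0, 0, -0.005, 0, 0, 0]
    - [0, 0, 0, -0.015, 0, 0, 0]
    - [0, 0, 0, -0.025, 0, 0, 0]
    - [0, 0, 0, -0.03, 0, 0, 0]
    - [0, 0, 0, -0.03, 0, 0, 0]

```text
time: 11.05
position: [460.6, -310.1, 117.9]
eef_rot: [-2.381, -2.046, 0.0]
wrist_force: [0.9, -0.5, -4.7]
opening: 15.5
finger_force: 59.0
```

Emit:
servo_tool:
  plan:
    - [0, 0, 0, -0.015, 0, 0, -2]
    - [0, 0, 0, 0, 0, 0, -5]
    - [0, 0, 0, 0, 0, 0, -6]
    - [0, 0, 0, 0, 0, 0, -5]
    - [0, 0, 0, 0, 0, 0, -2]

```text
time: 11.55
position: [460.8, -310.2, 132.0]
eef_rot: [-1.986, -2.432, -0.0]
wrist_force: [0.8, -0.3, -3.1]
opening: 15.3
finger_force: 59.0
```

Emit:
servo_tool:
  plan:
    - [0, 0.01, 0.004, 0, 0, 0, 0]
    - [0, 0.02, 0.009, 0, 0, 0, 0]
    - [0, 0.03, 0.013, 0, 0, 0, 0]
    - [0, 0.03, 0.013, 0, 0, 0, 0]
    - [0, 0.03, 0.013, 0, 0, 0, 0]

```text
time: 12.05
position: [488.3, -180.7, 132.2]
eef_rot: [-1.992, -2.428, -0.0]
wrist_force: [-0.1, 0.5, -5.3]
opening: 15.3
finger_force: 59.0
```

Emit:
servo_tool:
  plan:
    - [0, 0.03, 0.013, 0, 0, 0, 0]
    - [0, 0.03, 0.013, 0, 0, 0, 0]
    - [0, 0.03, 0.013, 0, 0, 0, 0]
    - [0, 0.03, 0.013, 0, 0, 0, 0]
    - [0, 0.03, 0.013, 0, 0, 0, 0]

```text
time: 12.55
position: [522.3, -20.8, 132.3]
eef_rot: [-1.992, -2.428, 0.0]
wrist_force: [-0.6, -0.1, -3.6]
opening: 15.4
finger_force: 59.0
```

Emit:
servo_tool:
  plan:
    - [0, 0.025, 0.011, 0, 0, 0, 0]
    - [0, 0.015, 0.007, 0, 0, 0, 0]
    - [0, 0.007, 0.0035, 0, 0, 0, 0]
    - [0, 0, 0, 0, 0, 0, 0]
    - [0, 0, 0, 0, 0, 0, 0]

```text
time: 13.05
position: [534.3, 27.0, 132.3]
eef_rot: [-1.991, -2.43, 0.001]
wrist_force: [0.5, 0.5, -4.4]
opening: 14.8
finger_force: 59.0
```

Run:
```python
from h import *
for c in ['scene','side']:
    im,K=grab(c,c+'5.png')
a=cv2.imread('pics/scene5.png');b=cv2.imread('pics/side5.png')
v=lambda i,x,y:cv2.resize(i[y:y+145,x:x+100],None,fx=4,fy=4,interpolation=3)
cv2.imwrite('pics/c.png',np.hstack([v(a,215,140),v(b,225,110)]))
s=manip.observe();M=Ro.from_rotvec(s['eef_rot']).as_matrix();print(s['position'],s['wrist_force'],s['moment'],s['opening'],np.arctan2(M[1,1],M[0,1]),M[2])
im,K=grab('wrist','w5.png')
```

```text
[534.41028116  26.50432693 132.37173139] [ 0.04831367 -0.53175483 -4.0879333 ] [-0.02789232 -0.00130257  0.03815059] 15.027869869014655 0.1968110487729874 [-1.72283112e-04 -3.36736093e-04 -9.99999928e-01]
```

View pics/c.png

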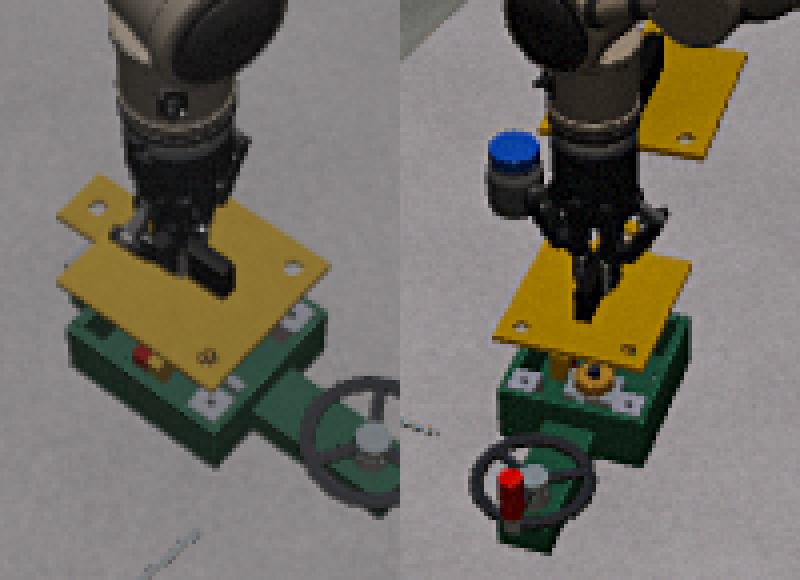

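View pics/w5.png

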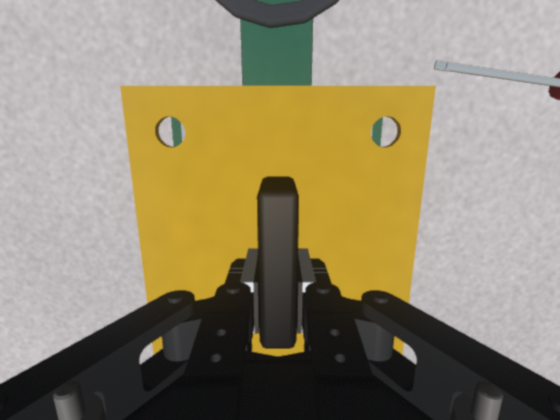

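Both views show the cover level over the gearbox, tab over tab. In the wrist view its +y holes are at (170,132) and (386,131). Measuring it against the gearbox next.

```bash
cat > m.py <<'E'
from h import *
def cen(im,x,y,h=9,th=120):
    g=cv2.cvtColor(im[y-h:y+h+1,x-h:x+h+1],cv2.COLOR_BGR2HSV)
    m=~((g[...,0]>15)&(g[...,0]<32)&(g[...,1]>th)); n,l,st,ce=cv2.connectedComponentsWithStats(m.astype(np.uint8));i=1+st[1:,4].argmax()
    return ce[i]+[x-h,y-h],st[i].tolist()
E
python3 - <<'E'
from m import *
im=cv2.imread('pics/w5.png');K=manip.calibration('wrist');s=manip.observe()
A,sa=cen(im,170,132,20);B,sb=cen(im,386,131,20);print(A,sa,B,sb)
zt=s['position'][2]-12.8+6
for z in (zt-3,zt,zt+3):
    p,r=fitpose([(K,(-50,55,0),A),(K,(50,55,0),B)],[533,35,.197],z);print(z,p,r)
print('kin',s['position'],loc([*s['position'][:2],.197],(0,8.4,0)))
S=manip.calibration('scene');D=manip.calibration('side')
a=cv2.imread('pics/scene5.png');b=cv2.imread('pics/side5.png')
obs=[]
for K,i,l,(x,y) in [(S,a,(0,-95,0),(239,192)),(S,a,(-50,55,0),(288,207)),(S,a,(50,55,0),(267,229)),(D,b,(50,55,0),(255,191)),(D,b,(-50,55,0),(282,197))]:
    c,st=cen(i,x,y,5,100);print((x,y),c,st);obs.append((K,np.array(l,float),c))
print(fitpose(obs,[533,35,.197],zt-3))
def res(q):  # full 6D
    R=Ro.from_rotvec(q[3:]);return np.concatenate([proj(K,R.apply(l)+q[:3])-c for K,l,c in obs])
o=least_squares(res,[533,35,zt-3,0,0,.197],x_scale=[100,100,100,1,1,1]);print(o.x,o.fun.round(1))
g=[(S,(-50,55,60),(215+296/4,140+314/4)),(S,(50,55,60),(215+211/4,140+401/4)),(D,(-50,55,60),(225+229/4,110+404/4)),(D,(50,55,60),(225+126/4,110+379/4)),(S,(0,170,70),(215+374/4,140+440/4))]
print('gear',fitpose(g,[533,37,.197]))
E
```

```text
[171.07822086 131.3190184 ] [8, 4, 28, 31, 652] [384.12942989 131.28197227] [4, 5, 28, 31, 649]
122.60573729744878 [5.33853446e+02 3.45460957e+01 1.96654924e-01] [ 0.6 -0.  -0.6 -0. ]
125.60573729744878 [5.33860268e+02 3.45210441e+01 1.96656381e-01] [-1.5  0.1  1.5  0.1]
128.6057372974488 [5.33867722e+02 3.44926888e+01 1.96658141e-01] [-3.7  0.3  3.7  0.3]
kin [534.46248881  26.4747804  132.4057373 ] [532.81837158  34.71230907   0.        ]
(239, 192) [239.08333333 191.83333333] [3, 3, 5, 4, 12]
(288, 207) [287.83333333 206.91666667] [3, 4, 5, 3, 12]
(267, 229) [271.66666667 233.66666667] [9, 9, 2, 2, 3]
(255, 191) [250.4 186.8] [0, 0, 2, 3, 5]
(282, 197) [286.8 200.8] [9, 7, 2, 4, 5]
(array([5.33517544e+02, 4.12347030e+01, 2.37509391e-01]), array([ 0.4,  1.8,  1.2,  0.2, -2.7, -3.4,  4.2,  6. , -5.2, -2.9]))
[ 5.37122169e+02  4.76622913e+01  1.36393241e+02 -1.28450113e-01
 -1.86019209e-01  3.13845415e-01] [-0.8 -0.2  0.8  1.3 -0.4 -4.   3.1  4.8 -5.8 -2.4]
gear (array([5.28696719e+02, 3.89950133e+01, 1.58064146e-01]), array([ 0.4,  0.1,  0.2, -0.5, -0.6,  0.2, -0.6, -0.2, -0.2, -0.6]))
```

Emit:
servo_tool:
  plan:
    - [0, 0.001, 0, 0.006, 0, 0, 0]
    - [0, 0, 0, 0.01, 0, 0, 0]
    - [0, 0, 0, 0.01, 0, 0, 0]
    - [0, 0, 0, 0.008, 0, 0, 0]
    - [0, 0, 0, 0.004, 0, 0, 0]

```text
time: 13.7
position: [533.8, 28.3, 93.0]
eef_rot: [-1.99, -2.429, 0.002]
wrist_force: [0.6, 0.5, -3.7]
opening: 14.9
finger_force: 59.1
```

Emit:
servo_tool:
  plan:
    - [0, 0, 0, 0.001, 0, 0, 0]
    - [0, 0, 0, 0, 0, 0, 0]
    - [0, 0, 0, 0, 0, 0, 0]
    - [0, 0, 0, 0, 0, 0, 0]
    - [0, 0, 0, 0, 0, 0, 0]

```text
time: 14.2
position: [534.6, 28.4, 93.7]
eef_rot: [1.991, 2.43, 0.001]
wrist_force: [-0.3, -0.7, -4.2]
opening: 14.7
finger_force: 59.1
```

Run:
```python
from m import *
S=manip.calibration('scene');D=manip.calibration('side')
def fit6(obs,z):
    def res(q):
        R=Ro.from_rotvec(q[3:]);return np.concatenate([proj(K,R.apply(np.array(l,float))+q[:3])-c for K,l,c in obs])
    o=least_squares(res,[533,35,z,0,0,.197],x_scale=[100,100,100,1,1,1]);return o.x.round(3),o.fun.round(1)
print('old',fit6([(S,(0,-95,0),(239.5,192)),(S,(-50,55,0),(288,206.8)),(S,(50,55,0),(266.5,229.3)),(D,(50,55,0),(255,191.5)),(D,(-50,55,0),(282,197.5))],122.6))
ims=[]
for c,x,y in [('scene',215,150),('side',225,120)]:
    im,K=grab(c,c+'6.png'); ims.append(cv2.resize(im[y:y+120,x:x+80],None,fx=5,fy=5,interpolation=cv2.INTER_CUBIC))
cv2.imwrite('pics/d.png',np.hstack(ims))
s=manip.observe();im,K=grab('wrist','w6.png');cv2.imwrite('pics/w6c.png',im)
M=Ro.from_rotvec(s['eef_rot']).as_matrix();print(s['time'],s['position'],s['wrist_force'],s['opening'],np.arctan2(M[1,1],M[0,1]),M[2])
A,sa=cen(im,171,131,20);B,sb=cen(im,384,131,20);print(A,sa,B,sb)
print(fitpose([(K,(-50,55,0),A),(K,(50,55,0),B)],[533,35,.197],s['position'][2]-6.8))
print('thread px',[proj(K,loc([533.5,35.6,.197],l)) for l in [(-50,55,60),(50,55,60)]])
```

```text
old (array([5.32889e+02, 3.50520e+01, 1.20392e+02, 1.50000e-02, 9.00000e-03,
       1.91000e-01]), array([-0. ,  0. , -0. ,  0.1,  0.1, -0.1,  0.2,  0.1, -0.3, -0.1]))
14.3 [534.54546114  28.32707925  93.63128308] [ 0.1101777   0.25023798 -4.18460139] 14.884821563177278 0.19807477269249546 [-1.34023016e-04  4.06185178e-04 -9.99999909e-01]
[170.98179059 131.26858877] [7, 5, 27, 31, 659] [383.83384615 131.25538462] [7, 5, 27, 31, 650]
(array([5.33847530e+02, 3.63833050e+01, 1.97983155e-01]), array([-1.6,  0.1,  1.6,  0.1]))
thread px [array([184.97082524, 131.65755833]), array([368.29532762, 131.83168578])]
```

View pics/d.png

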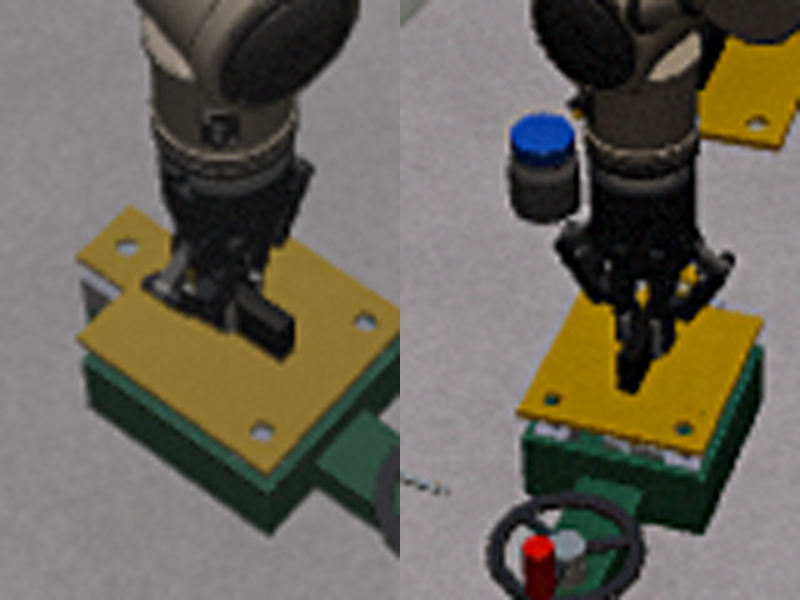

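View pics/w6c.png

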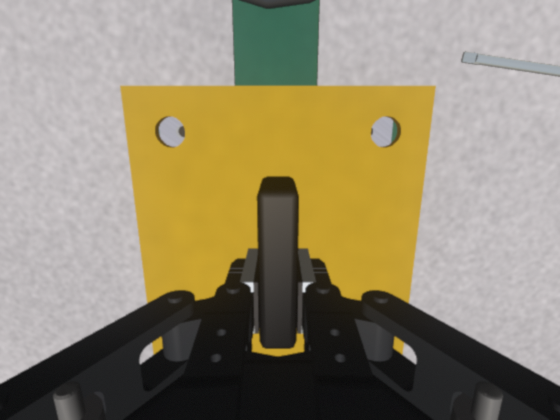

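In the wrist view both +y threads show through the holes, at (182,131) and (373,131). They lie symmetric about the hole centres (170,131) and (385,131), as the near camera's view demands. The fits put the cover within about 1 mm and 0.1° of the gearbox, underside about 80 mm up and level, and the wheel and bystanders are untouched. Handing in.

```bash
python3 -c "
from cell import manip
print(manip.job_done())"
```

```text
the job is handed in; nothing more can be done
None
```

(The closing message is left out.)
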